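# Open the workshop's blade store with its combination dial

## Task

Open the locked blade store: turn its dial left (anticlockwise) to the 10 o'clock mark, then right (clockwise) to about the 1 o'clock mark, where the lock drops in, the steel pin sinks and the dial comes up against a stop. Hold it snugly against that stop for a moment, with light pressure and without forcing it, then let go of it and slide the cover at least 80 mm open by its handle and let go, leaving the tub, the brush jar and the paint scraper where they are.

Things in the scene. Friction and masses are not known exactly. Their poses are not given: they have to be found in the camera images.
- store: Blade store: fixed grey steel box, 190 mm (x) by 280 mm (y), top plate 90 mm high. Origin: centre of its underside; at yaw 0 x points away from the robot, y left, z up. The dial is on its left half (axis at x 0, y +70 mm), the sliding cover on its right half. Twelve light marks surround the dial like a clock seen from above.
- mark12 (a point): Fixed point on the dial's face towards the 12 o'clock mark (the broad square one, in the store's +x direction from the dial's axis), 38 mm from the axis, 6 mm above the top plate: the pointer's tip is here when the dial is at 12. Marks are 30 degrees apart: 3 lies towards the store's -y, 6 towards -x, 9 towards +y (these three are long thin marks, the rest short).
- mark10 (a point): The same for 10 o'clock: where the pointer's tip stands when the dial is at 10 (60 degrees left, anticlockwise, of 12).
- mark1 (a point): The same for 1 o'clock: where the pointer's tip stands when the dial is at 1 (30 degrees right, clockwise, of 12).
- dial: Dial: black skirt (radius 30 mm, 10 mm high) with an upright grip bar across it, 58 mm long, 14 mm wide, top 46 mm above the top plate. Origin on its axis at the top plate; x runs along the bar to the pointer (white line on one half of the bar, white nib on the skirt), z up. Turns with 0.05 to 0.1 Nm of friction, stays where left; starts between about 11:25 and 12:20 of the clock.
- dial_pointer (a point): Tip of the pointer nib, 38 mm from the dial's axis along the dial's x. Where the leftward turn ends sets a hidden wheel, picked up on the way: it must end at mark 10 within 8 degrees (turning back a little does not undo an overrun). Turning right then leaves the wheel alone; near mark 1 the bolt drops in and within the next 8 degrees the dial meets the bolt.
- dial_grip (a point): Point on the dial's axis 32 mm above the top plate (122 mm above the table), height to grip the bar on its long sides. Axes as the dial's.
- lock_case: Hidden lock under the dial (origin on the dial's axis at the top plate, axes as the store's). Where its bolt stops the dial differs from lock to lock, up to 15 degrees either side of mark 1: feel for it. Against the bolt the dial's springy spindle winds up, 4 Nm/rad. Snug: 0.15 to 0.4 Nm above the free-turning torque (which wavers by 0.1 Nm), 5 to 20 N on the bolt; above 20 N it is damaged.
- pin (a joint): Locking pin: steel, 10 mm in diameter, stands 11 mm proud of the top plate at x -56, y +12 mm in the store's frame, inside the eye of the cover. 0 to 0.004: up, cover blocked (2 mm of play); about 0.0125: sunk, cover free. It sinks by itself when the lock drops in; not to be handled.
- cover (a joint): Sliding aluminium cover, 156 mm (x) by 122 mm (y), 6 mm thick: metres it has slid in the store's -y direction (right). 0 shut, 0.095 at its end stop. Friction 2 to 3 N, stays where left.
- cover_handle (a point): Centre of the cover's handle: black bar 88 mm long along the store's x, 14 mm wide, 14 mm high, centre 34 mm above the top plate (124 mm above the table), on two round posts 72 mm apart. At y -72 mm in the store's frame when shut; moves with the cover.
- tub: Bystander: closed white paint tub, 106 mm across, 95 mm high, left of the store. Origin: centre of its underside.
- brush_jar: Bystander: glass jar of brushes, 76 mm across, 100 mm high (brushes to 180 mm), beyond the store on the left. Origin: centre of its underside.
- scraper: Bystander: paint scraper with a broad steel blade and wooden handle, 200 mm long, lying on the table before the store. Origin: centre of its underside.

How it is judged:
By the outcome, as a careful person would: the job done as asked, in the order asked, and still so for the second after the job is handed in, with the robot touching nothing.
It also fails if it takes over 64 s, if anything falls off the work surface, if the arm or the gripper's body presses on something with over 40 N, if the wrist force passes 120 N, or if a joint passes its speed limit or range.

## Robot

A 6-joint arm with a two-finger parallel gripper is mounted at the origin on the work surface. World frame = base frame: x ahead of the robot, y to its left, z up, the work surface at z = 0. Lengths are in m, angles in rad, forces in N, time in s.
With the tool pointing down it reaches from about 0.4 to 0.925 m from the base axis. Payload 3.4 kg.
Tool frame: the origin (TCP) lies on the centre line of the jaws, within the pads' length; the fingertips stand 17 mm ahead of it and the grasp point (between the pads) lies 2 mm behind it; z points along the fingers, y is the line along which they close (so a half turn about z gives the same grasp; the last joint's range is limited). The gripper opens to 85 mm and grips with 20 to 120 N. Pads are 22 mm wide; open, the fingers measure 114 mm over their backs; the gripper's body (76 mm by 85 mm) begins 54 mm behind the grasp point. The pads swing forward as they close: fully open they stand 13 mm farther back than shut.
Start: joints at [-1.179, 0.307, 1.506, -0, 1.328, -0.073], TCP at [0.258, -0.514, 0.248] pointing down, gripper open.
Joint ranges: [-3.12, 3.12], [-1.05, 2.28], [0.14, 2.33], [-1.42, 4.57], [0.1, 2.73], [-2.68, 2.68]. Speed limits (rad/s): [2.57, 2.57, 3.14, 3.14, 3.14, 3.14].

## Interface

Orientations are given as a rotation vector (axis times angle).
In Python, from workcell import sensors, viewer, job, recognise, cut_out, landmark_of gives the robot as it stands.
- The arm moves only by the tool servo_tool, never from a script. Its argument "targets" is a list of rows, each a list of 5 numbers: the finger opening in mm, from 0 to 85.4, then the shift along the tool's x, y, z as a fraction of full scale, then the turn about the tool's z as a fraction of full scale. In form: [[grip, tx, ty, tz, turn], ...]. A call has 1 to 8 rows; each row is the pose to reach, as a shift and turn from the pose commanded when the call began, along the tool's axes at that moment, turning the shorter way round; what a row does not reach only later rows make up. Full scale, the value 1, is 0.15 m for a shift and 180 degrees for a turn. A row lasts 1/8 s, in which the tool goes at most 62.5 mm and 10.7 degrees, less where a joint would pass 70% of its speed; a pose out of reach is approached as far as the arm can. A call with a number of a shift or a turn outside -1 to 1 is refused whole. A call with a gripper value outside its range is refused whole. The fingers move at their own pace and stop on an object; the grip force is fixed at half the most. Time passes only in rows, so rows that repeat a pose let the fingers close. It gives the time, the measured TCP pose, the force, the opening and the grip force at its end, in the units of the state.
- sensors.get_state(): the state, without advancing time (a new reading comes with each control period).
- viewer.snapshot(name): name is "scene" or "top" or "wrist"; returns a dict with "pixels" (420x560x3 uint8, red, green, blue), "vertical_fov" (degrees; the focal length in pixels is half the picture's height over the tangent of half this angle, whatever the lens; pixels are square), "cx", "cy" (the principal point, pixels), "pose" (4x4, takes a point from camera to world coordinates); the wrist camera has in their place "mount" (4x4, takes a point from camera to tool coordinates, whose origin is the TCP and whose axes are the flange's). Camera axes: x right, y up, looking along -z (the intrinsics and any distortion apply to the point x, -y, -z); pixel columns grow to the right and rows downward; lengths in m; the calibration is good to about 2 mm. A picture is of the moment at which its call begins: read the wrist's pose just before it. There is no depth.
- job.close_job(): hands the job in; it is judged then, once.
Trained networks look in the newest picture that a camera, given by its name, has taken for a name from the list of things; names that differ only in an ending like _2 or _b are one class to them, and where a whole thing is asked for, a point or a joint stands for the part that bears it (a point fixed in the world has none). Each returns a list of dicts, best first, with "confidence" (0 to 1); they miss things now and then, are a little off and sometimes report something else, mostly with a low value. They report only what shows in the picture. A call takes as long as a camera call.
- recognise(camera, label): "at" ([column, row] in pixels, amid what is visible of it).
- cut_out(camera, label): "pixels" (420x560 bool, what is visible of it) and "at" ([column, row] in pixels, amid what is visible of it).
- landmark_of(camera, label): "at" ([column, row] in pixels: a listed point, or the origin of a listed thing).
The state is a dict: "t": time; "q": joint angles; "dq": joint speeds; "tau": joint torques, N m; "position": TCP position; "orientation": TCP orientation; "force": force on the tool from outside, world axes, zero at the start; "torque": the same for the moment, N m; "width": opening from 0.0 (shut) to 1.0 (fully open); "gripper_force": force on a finger pad.
Only numpy, scipy, OpenCV 4.12 (cv2) and the standard library are available. Lean on these libraries where they do the work, as an engineer would, in place of code of your own. Each camera call takes 0.05 s, during which the arm holds its last target. There are 200 camera calls.

## Working session

There is one attempt and no reset: what is moved stays moved. The work goes in short steps, Python scripts to look and compute and a tool call to move; the robot and the scene stay as the last step left them, time stands still between calls to the robot, and variables do not carry over. Pictures are saved under pics/ and viewed, at most 10 in all, crops included, and the job is handed in when it is done.

Besides the shell and the picture viewer there is one more tool, called as name([rows], argument=value, ...), one row to a line, values as JSON. servo_tool: Moves the arm, as the interface text tells. Shift numbers are shares of 0.15 m and turn numbers shares of 180 degrees, none past 1 either way. Its arguments: {"type":"object","properties":{"targets":{"type":"array","items":{"type":"array","items":{"type":"number"}}}},"required":["targets"]}

```bash
mkdir -p pics; cat > h.py <<'E'
import numpy as np, cv2
from scipy.spatial.transform import Rotation as R
from workcell import sensors, viewer, job, recognise, cut_out, landmark_of
def snap(c):
    s=sensors.get_state(); d=viewer.snapshot(c)
    if 'pose' in d: P=np.array(d['pose'])
    else:
        T=np.eye(4);T[:3,:3]=R.from_rotvec(s['orientation']).as_matrix();T[:3,3]=s['position'];P=T@np.array(d['mount'])
    d['P']=P; return d
def toworld(d,px,z):
    f=210/np.tan(np.radians(d['vertical_fov'])/2)
    r=d['P'][:3,:3]@np.array([(px[0]-d['cx'])/f,-(px[1]-d['cy'])/f,-1]); o=d['P'][:3,3]
    return o+r*(z-o[2])/r[2]
def save(d,n): cv2.imwrite('pics/'+n+'.png',cv2.cvtColor(np.array(d['pixels']),cv2.COLOR_RGB2BGR))
Z=dict(store=0,mark12=.096,mark10=.096,mark1=.096,dial=.09,dial_pointer=.096,dial_grip=.122,lock_case=.09,cover_handle=.124,tub=0,brush_jar=0,scraper=0)
E
python3 - <<'E'
from h import *
np.set_printoptions(precision=4,suppress=True)
s=sensors.get_state();print({k:np.round(v,3) for k,v in s.items()})
for c in ['top','scene']:
    d=snap(c);save(d,c);print(c,[k for k in d],d['vertical_fov'],d['cx'],d['cy'],d['P'][:3,3],{k:v for k,v in d.items() if 'dist' in k or 'lens' in k})
    for n,z in Z.items():
        l=landmark_of(c,n)[:2]
        for a in l: print(n,np.round(a['at'],1),round(a['confidence'],2),toworld(d,a['at'],z))
E
```

```text
{'t': np.float64(0.0), 'q': array([-1.179,  0.308,  1.508,  0.   ,  1.328, -0.074]), 'dq': array([-0.001, -0.001,  0.   ,  0.   ,  0.001,  0.001]), 'tau': array([ -0.   , -45.755, -25.192,  -0.   ,   0.013,  -0.   ]), 'position': array([ 0.258, -0.513,  0.247]), 'orientation': array([-3.055, -0.725,  0.001]), 'force': array([-0.225,  0.201, -0.662]), 'torque': array([-0.053, -0.001,  0.015]), 'gripper_force': np.float64(0.0), 'width': np.float64(1.0)}
top ['pixels', 'vertical_fov', 'cx', 'cy', 'pose', 'P'] 48.17047352525185 278.7525363904447 211.01684292315426 [0.4274 0.1067 0.8646] {}
store [319.7 242.4] 0.83 [0.5613 0.0431 0.    ]
store [256.  139.4] 0.34 [0.7492 0.1845 0.    ]
mark12 [283.7 201.7] 0.84 [0.6086 0.1165 0.096 ]
mark12 [266.2 212.3] 0.78 [0.5873 0.1437 0.096 ]
mark10 [283.7 201.7] 0.84 [0.6086 0.1165 0.096 ]
mark10 [266.2 212.3] 0.78 [0.5873 0.1437 0.096 ]
mark1 [283.7 201.7] 0.84 [0.6086 0.1165 0.096 ]
mark1 [266.2 212.3] 0.78 [0.5873 0.1437 0.096 ]
dial [283.6 224. ] 0.57 [0.5718 0.1127 0.09  ]
dial_pointer [286.1 199. ] 0.92 [0.6137 0.113  0.096 ]
dial_grip [282.2 
[... 671 characters left out ...]
 ]
mark12 [275.6 203. ] 0.79 [0.6054 0.0938 0.096 ]
mark10 [282.7 211.7] 0.89 [0.6144 0.1264 0.096 ]
mark10 [275.6 203. ] 0.79 [0.6054 0.0938 0.096 ]
mark1 [282.7 211.7] 0.89 [0.6144 0.1264 0.096 ]
mark1 [275.6 203. ] 0.79 [0.6054 0.0938 0.096 ]
dial [294.  201.4] 0.96 [0.566  0.1114 0.09  ]
dial [280.6 208.9] 0.37 [0.6062 0.1109 0.09  ]
dial_pointer [279.2 207.7] 0.83 [0.6107 0.1113 0.096 ]
dial_grip [296.7 188.6] 0.59 [0.5591 0.1116 0.122 ]
cover_handle [257.4 163.8] 0.96 [ 0.5602 -0.0209  0.124 ]
tub [339.9 283.2] 0.93 [0.6048 0.2908 0.    ]
brush_jar [252.2 289.2] 0.88 [0.748 0.181 0.   ]
brush_jar [280.  206.3] 0.2 [0.5244 0.0202 0.    ]
scraper [294.4 210.8] 0.19 [0.5098 0.0581 0.    ]
```

```bash
python3 -c "
import cv2
a=cv2.imread('pics/top.png')[130:310,170:430]
cv2.imwrite('pics/topc.png',cv2.resize(a,(780,540),interpolation=cv2.INTER_CUBIC))"
```

```text
(no output)
```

View pics/topc.png

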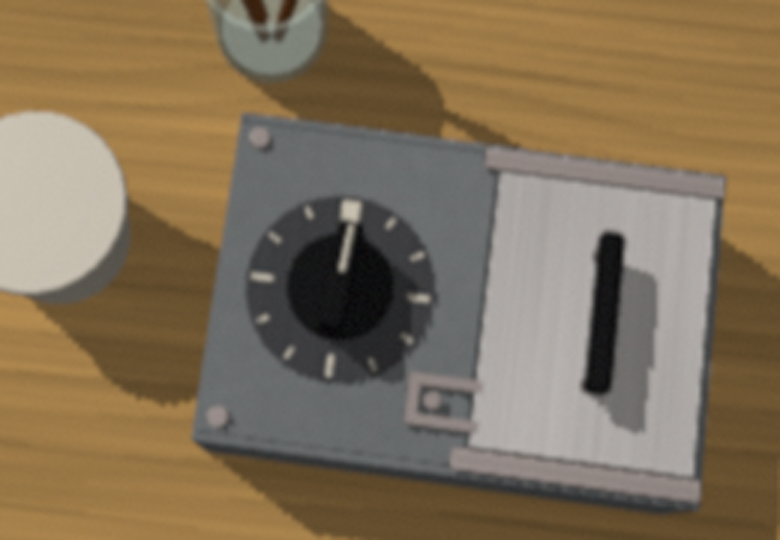

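View pics/scene.png

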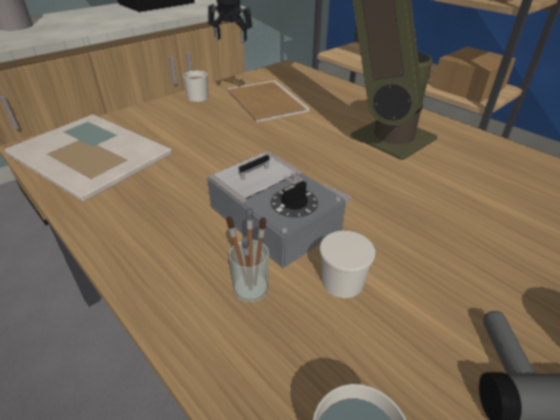

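```bash
python3 - <<'E'
from h import *
np.set_printoptions(precision=4,suppress=True)
d=snap('top')
W=lambda x,y,z:toworld(d,(170+x/3,130+y/3),z)
m12,m6,m9,m3=W(350,210,.092),W(329,366,.092),W(262,277,.092),W(419,298,.092)
c=(m12+m6+m9+m3)/4
ang=lambda v:np.degrees(np.arctan2(v[1],v[0]))
print('center',c,m12-m6,m9-m3,'yaw',ang(m12-m6),ang(m9-m3)-90)
C=[W(243,116,.09),W(725,178,.09),W(697,505,.09),W(195,440,.09)]
print('corners',C,'yaw',[ang(C[0]-C[1])-90,ang(C[3]-C[2])-90,ang(C[0]-C[3]),ang(C[1]-C[2])], 'ctr',sum(C)/4)
print('line',W(343,270,.136),W(350,228,.136),ang(W(350,228,.136)-W(343,270,.136)))
h=[W(613,236,.131),W(596,390,.131)];print('handle',h,ang(h[0]-h[1]),sum(h)/2)
y=np.radians(-7.5)
for ctr in [c]:
  print('store ctr from dial',ctr-np.array([-np.sin(y)*.07,np.cos(y)*.07,0]),'handle',ctr-np.array([-np.sin(y)*.142,np.cos(y)*.142,0]))
m=np.array(viewer.snapshot('wrist')['mount']);print(m)
E
```

```text
center [0.5684 0.1128 0.092 ] [ 0.089  -0.0023  0.    ] [0.0024 0.0882 0.    ] yaw -1.4784863148831475 -1.5410221547963943
corners [array([0.6619, 0.1786, 0.09  ]), array([ 0.6551, -0.098 ,  0.09  ]), array([ 0.4707, -0.0918,  0.09  ]), array([0.476 , 0.1825, 0.09  ])] yaw [np.float64(-1.4169973718905737), np.float64(-1.1213240363502734), np.float64(-1.2036108185093373), np.float64(-1.9228131287434362)] ctr [0.5659 0.0429 0.09  ]
line [0.5697 0.1119 0.136 ] [0.5927 0.1106 0.136 ] -3.250190586764644
handle [array([ 0.6046, -0.0293,  0.131 ]), array([ 0.5216, -0.0258,  0.131 ])] -2.383439042556938 [ 0.5631 -0.0275  0.131 ]
store ctr from dial [0.5593 0.0434 0.092 ] handle [ 0.5499 -0.028   0.092 ]
[[ 0.      0.9595  0.2815  0.0716]
 [ 1.     -0.0001  0.0005  0.    ]
 [ 0.0005  0.2815 -0.9595 -0.1245]
 [ 0.      0.      0.      1.    ]]
```

servo_tool([
  [85, 0.3, -0.23, 0, 0],
  [85, 0.6, -0.46, 0, 0],
  [85, 0.93, -0.7, 0, 0],
  [85, 0.93, -0.7, 0, 0],
])

```text
t: 1.9
position: [0.3367, -0.3534, 0.2484]
orientation: [-3.053, -0.732, -0.001]
force: [0.6, -0.6, 0.4]
width: 0.999
gripper_force: 0.0
```

servo_tool([
  [85, 0.3, -0.23, 0, 0],
  [85, 0.6, -0.46, 0, 0],
  [85, 0.93, -0.7, 0, 0],
  [85, 0.93, -0.7, 0, 0],
])

```text
t: 2.4
position: [0.4147, -0.1984, 0.2485]
orientation: [-3.055, -0.734, -0.001]
force: [-0.1, -0.9, 0.3]
width: 0.992
gripper_force: 0.0
```

servo_tool([
  [85, 0.3, -0.23, 0, 0],
  [85, 0.6, -0.46, 0, 0],
  [85, 0.93, -0.7, 0, 0],
  [85, 0.93, -0.7, 0, 0],
])

```text
t: 2.9
position: [0.4929, -0.0429, 0.2484]
orientation: [3.055, 0.732, 0.003]
force: [0.1, -0.4, -0.4]
width: 0.994
gripper_force: 0.0
```

servo_tool([
  [85, 0.3, -0.23, 0, -0.05],
  [85, 0.6, -0.46, 0, -0.1],
  [85, 0.93, -0.7, 0, -0.15],
  [85, 0.93, -0.7, 0, -0.2],
  [85, 0.93, -0.7, 0, -0.25],
  [85, 0.93, -0.7, 0, -0.3],
  [85, 0.93, -0.7, 0, -0.35],
  [85, 0.93, -0.7, 0, -0.4],
])

```text
t: 3.9
position: [0.5688, 0.1088, 0.2482]
orientation: [2.043, 2.385, -0.002]
force: [-0.6, 0.3, 0.5]
width: 0.999
gripper_force: 0.0
```

servo_tool([
  [85, 0, 0, 0, -0.055],
  [85, 0, 0, 0, -0.11],
  [85, 0, 0, 0, -0.165],
  [85, 0, 0, 0, -0.22],
  [85, 0, 0, 0, -0.275],
  [85, 0, 0, 0, -0.33],
  [85, 0, 0, 0, -0.385],
  [85, 0, 0, 0, -0.433],
])

```text
t: 4.9
position: [0.5688, 0.1087, 0.2481]
orientation: [-0.088, -3.14, 0.003]
force: [-0.5, 1.1, -0.1]
width: 1.0
gripper_force: 0.0
```

```bash
cat >> h.py <<'E'
np.set_printoptions(precision=4,suppress=True)
def st():
    s=sensors.get_state(); M=R.from_rotvec(s['orientation']).as_matrix()
    print('t',round(s['t'],2),'pos',np.array(s['position']),'yaw',round(np.degrees(np.arctan2(M[1,0],M[0,0])),2),'zax',M[:,2],'F',np.array(s['force']),'T',np.array(s['torque']),'w',round(s['width'],3),'gf',round(float(s['gripper_force']),1),'q6',round(s['q'][5],2))
    return M
E
python3 - <<'E'
from h import *
st(); d=snap('wrist'); save(d,'w1')
for n in ['dial','dial_pointer','dial_grip','mark12','cover_handle']:
    for a in landmark_of('wrist',n)[:3]: print(n,np.round(a['at'],1),round(a['confidence'],2),toworld(d,a['at'],Z[n]))
E
```

```text
t 4.9 pos [0.5688 0.1087 0.2481] yaw 176.77 zax [-0.0001 -0.0016 -1.    ] F [-0.5207  1.1294 -0.1008] T [ 0.0027 -0.0251 -0.0012] w 1.0 gf 0.0 q6 -1.4
dial [283.3 190.3] 0.73 [0.5672 0.11   0.09  ]
dial_pointer [284.2 231.5] 0.68 [0.6023 0.1088 0.096 ]
dial_grip [289.4 201.1] 0.67 [0.5681 0.1145 0.122 ]
dial_grip [266.3 230. ] 0.31 [0.5905 0.0953 0.122 ]
mark12 [266.8 229.3] 0.89 [0.5995 0.0939 0.096 ]
mark12 [287.5 233.6] 0.8 [0.6044 0.1116 0.096 ]
mark12 [325.8 211.2] 0.8 [0.5859 0.1451 0.096 ]
cover_handle [103.4 207.6] 0.91 [ 0.5647 -0.0272  0.124 ]
cover_handle [328.  211.2] 0.22 [0.5771 0.1435 0.124 ]
```

View pics/w1.png

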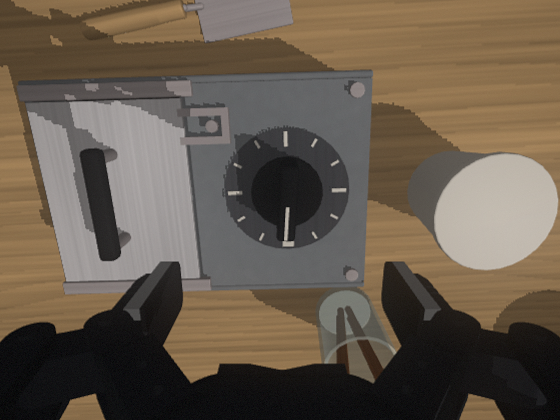

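```bash
python3 - <<'E'
from h import *
d=snap('wrist')
ang=lambda v:np.degrees(np.arctan2(v[1],v[0]))
g=np.array(d['pixels']).min(2)
m=((g>135)).astype(np.uint8); m[:120]=0;m[255:]=0;m[:,:224]=0;m[:,352:]=0
n,l,s,c=cv2.connectedComponentsWithStats(m)
for i in range(1,n):
    if s[i,4]>8: print(s[i],c[i],toworld(d,c[i],.092))
ys,xs=np.where((g>120)&(np.indices(g.shape)[0]>203)&(np.indices(g.shape)[0]<234)&(abs(np.indices(g.shape)[1]-287)<9))
a,b=np.polyfit(ys,xs,1);p=[toworld(d,(a*y+b,y),.136) for y in(207,232)];print('line',p,ang(p[1]-p[0]),len(ys))
E
```

```text
[281 132   3  15  45] [282. 139.] [0.5235 0.1139 0.092 ]
[309 139   5   8  17] [310.7647 142.4118] [0.5277 0.1371 0.092 ]
[328 160   8   6  17] [331.7059 162.5882] [0.5453 0.1537 0.092 ]
[329 189  14   3  42] [335.5 190. ] [0.5688 0.1564 0.092 ]
[226 192  11   4  32] [230.75   193.2812] [0.5662 0.0676 0.092 ]
[282 208   4  33  93] [283.2796 223.828 ] [0.5963 0.1105 0.092 ]
[328 215   7   4  13] [331.2308 216.3846] [0.5921 0.1523 0.092 ]
[236 217   6   5  14] [238.4286 219.2143] [0.5897 0.0719 0.092 ]
[310 232   4   7  12] [311.5 235. ] [0.6082 0.1346 0.092 ]
[257 234   5   7  13] [258.9231 236.7692] [0.607  0.0883 0.092 ]
[281 242  10   5  41] [285.4634 243.6585] [0.615  0.1113 0.092 ]
line [array([0.568 , 0.1126, 0.136 ]), array([0.5872, 0.1105, 0.136 ])] -6.453916699830398 78
```

servo_tool([
  [85, 0, 0.025, 0.2, 0.01],
  [85, 0, 0.025, 0.4, 0.01],
  [85, 0, 0.025, 0.6, 0.01],
  [60, 0, 0.025, 0.72, 0.01],
  [60, 0, 0.025, 0.8, 0.01],
  [60, 0, 0.025, 0.82, 0.01],
  [60, 0, 0.025, 0.82, 0.01],
])

```text
t: 6.12
position: [0.5688, 0.1159, 0.1257]
orientation: [0.142, 3.138, 0.0]
force: [-0.1, 0.4, -0.3]
width: 0.704
gripper_force: 0.0
```

```bash
python3 - <<'E'
from h import *
st(); d=snap('wrist'); save(d,'w2')
E
```

```text
t 6.12 pos [0.5688 0.1159 0.1257] yaw 174.82 zax [ 0.0008  0.0001 -1.    ] F [-0.1146  0.3588 -0.3021] T [-0.0116 -0.0392  0.0153] w 0.704 gf 0.0 q6 -1.35
```

View pics/w2.png

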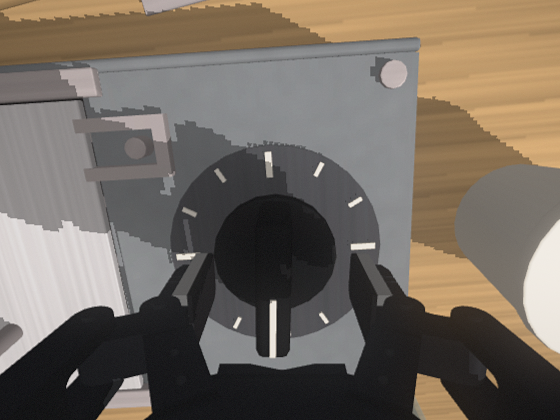

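servo_tool([
  [60, 0, -0.023, 0.015, 0],
  [60, 0, -0.023, 0.015, 0],
])

```text
t: 6.42
position: [0.5681, 0.1121, 0.1234]
orientation: [0.142, 3.138, -0.0]
force: [0.8, 0.3, -0.2]
width: 0.703
gripper_force: 0.0
```

```bash
python3 - <<'E'
from h import *
M=st(); d=snap('wrist')
g=np.array(d['pixels']).min(2)
I,J=np.indices(g.shape)
ys,xs=np.where((g>110)&(I>302)&(I<350)&(abs(J-282)<22))
a,b=np.polyfit(ys,xs,1);p=[toworld(d,(a*y+b,y),.136) for y in(305,350)];v=p[1]-p[0];print(p,np.degrees(np.arctan2(v[1],v[0])),len(xs),xs.min(),xs.max())
E
```

```text
t 6.42 pos [0.5681 0.1121 0.1234] yaw 174.81 zax [ 0.0005 -0.     -1.    ] F [ 0.8046  0.2525 -0.1682] T [0.0072 0.0189 0.0476] w 0.703 gf 0.0 q6 -1.36
[array([0.5687, 0.1127, 0.136 ]), array([0.5886, 0.1104, 0.136 ])] -6.390106809526241 401 261 303
```

servo_tool([
  [40, 0, 0.003, 0, 0.005],
  [20, 0, 0.003, 0, 0.005],
  [5, 0, 0.003, 0, 0.005],
  [5, 0, 0.003, 0, 0.005],
  [5, 0, 0.003, 0, 0.005],
  [5, 0, 0.003, 0, 0.005],
])

```text
t: 7.22
position: [0.5681, 0.1126, 0.1233]
orientation: [0.166, 3.137, -0.001]
force: [-1.0, -3.1, 4.5]
width: 0.158
gripper_force: 59.2
```

```bash
python3 - <<'E'
from h import *
st()
E
```

```text
t 7.22 pos [0.5681 0.1126 0.1233] yaw 173.93 zax [ 0.0001 -0.0005 -1.    ] F [-1.0095 -3.131   4.5016] T [-0.3867  0.1917  0.0419] w 0.158 gf 59.2 q6 -1.34
```

servo_tool([
  [5, 0, 0, 0, -0.03],
  [5, 0, 0, 0, -0.07],
  [5, 0, 0, 0, -0.11],
  [5, 0, 0, 0, -0.15],
  [5, 0, 0, 0, -0.19],
  [5, 0, 0, 0, -0.22],
  [5, 0, 0, 0, -0.24],
  [5, 0, 0, 0, -0.25],
])

```text
t: 8.22
position: [0.568, 0.1129, 0.1233]
orientation: [1.048, -2.962, -0.0]
force: [-2.9, -2.7, 5.7]
width: 0.154
gripper_force: 59.4
```

```bash
python3 - <<'E'
from h import *
st()
E
```

```text
t 8.22 pos [0.568  0.1129 0.1233] yaw -141.04 zax [-0.0001  0.0001 -1.    ] F [-2.8694 -2.712   5.6855] T [-0.2875  0.3227 -0.1554] w 0.154 gf 59.4 q6 -2.13
```

servo_tool([
  [5, 0, 0, 0, -0.03],
  [5, 0, 0, 0, -0.06],
  [5, 0, 0, 0, -0.08],
  [5, 0, 0, 0, -0.095],
  [5, 0, 0, 0, -0.1],
  [5, 0, 0, 0, -0.1],
])

```text
t: 8.98
position: [0.5678, 0.1129, 0.1232]
orientation: [1.497, -2.762, -0.001]
force: [-1.9, -1.1, 5.7]
width: 0.153
gripper_force: 59.4
```

```bash
python3 - <<'E'
from h import *
st(); d=snap('wrist'); save(d,'w3')
d=snap('top')
for n in ['dial_pointer','dial']:
  for a in landmark_of('top',n)[:2]: print(n,np.round(a['at'],1),round(a['confidence'],2),toworld(d,a['at'],Z[n]))
E
```

```text
t 8.97 pos [0.5678 0.1129 0.1232] yaw -123.09 zax [-0.0004  0.0001 -1.    ] F [-1.9362 -1.1319  5.7291] T [-0.249   0.3536 -0.0537] w 0.153 gf 59.4 q6 -2.44
dial [282.  225.5] 0.61 [0.569  0.1151 0.09  ]
```

View pics/w3.png

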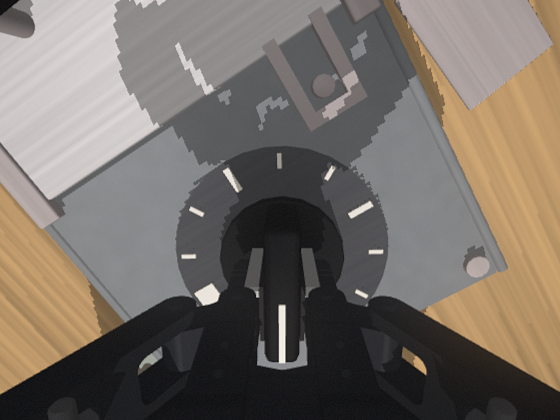

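servo_tool([
  [5, 0, 0, 0, -0.004],
  [5, 0, 0, 0, -0.008],
  [5, 0, 0, 0, -0.008],
  [5, 0, 0, 0, -0.008],
])

```text
t: 9.68
position: [0.5679, 0.1129, 0.1233]
orientation: [1.531, -2.743, -0.0]
force: [-1.7, -1.6, 5.5]
width: 0.153
gripper_force: 59.4
```

```bash
python3 - <<'E'
from h import *
st()
E
```

```text
t 9.68 pos [0.5679 0.1129 0.1233] yaw -121.66 zax [-0.0003  0.0002 -1.    ] F [-1.6961 -1.5709  5.5375] T [-0.1906  0.3675 -0.1333] w 0.153 gf 59.4 q6 -2.47
```

servo_tool([
  [5, 0, 0, 0, 0.03],
  [5, 0, 0, 0, 0.07],
  [5, 0, 0, 0, 0.11],
  [5, 0, 0, 0, 0.15],
  [5, 0, 0, 0, 0.18],
  [5, 0, 0, 0, 0.2],
  [5, 0, 0, 0, 0.2],
])

```text
t: 10.55
position: [0.568, 0.1128, 0.1233]
orientation: [0.61, -3.082, 0.0]
force: [-0.7, -2.5, 5.8]
width: 0.153
gripper_force: 59.4
```

servo_tool([
  [5, 0, 0, 0, 0.03],
  [5, 0, 0, 0, 0.06],
  [5, 0, 0, 0, 0.09],
  [5, 0, 0, 0, 0.12],
  [5, 0, 0, 0, 0.145],
  [5, 0, 0, 0, 0.16],
  [5, 0, 0, 0, 0.17],
  [5, 0, 0, 0, 0.17],
])

```text
t: 11.55
position: [0.5681, 0.1126, 0.1233]
orientation: [0.224, 3.133, -0.001]
force: [-0.9, -3.9, 5.9]
width: 0.157
gripper_force: 59.4
```

```bash
python3 - <<'E'
from h import *
st()
E
```

```text
t 11.55 pos [0.5681 0.1126 0.1233] yaw 171.83 zax [ 0.0001 -0.0005 -1.    ] F [-0.9291 -3.8826  5.8775] T [-0.3409  0.2895  0.0964] w 0.157 gf 59.4 q6 -1.3
```

servo_tool([
  [5, 0, 0, 0, 0.01],
  [5, 0, 0, 0, 0.02],
  [5, 0, 0, 0, 0.03],
  [5, 0, 0, 0, 0.038],
  [5, 0, 0, 0, 0.038],
])

```text
t: 12.18
position: [0.5681, 0.1125, 0.1233]
orientation: [0.41, 3.115, -0.001]
force: [-1.6, -3.7, 6.0]
width: 0.154
gripper_force: 59.4
```

```bash
cat >> h.py <<'E'
def tq(n=6):
    T=[]
    for i in range(n):
        s=sensors.get_state();T.append(s['torque'][2]);viewer.snapshot('top')
    M=R.from_rotvec(s['orientation']).as_matrix()
    print('t',round(s['t'],2),'yaw',round(np.degrees(np.arctan2(M[1,0],M[0,0])),2),'Tz',np.mean(T),np.std(T))
E
python3 -c "from h import *
tq()"
```

```text
t 12.43 yaw 165.01 Tz 0.13166164059005903 0.03655315323806176
```

servo_tool([
  [5, 0, 0, 0, 0.006],
  [5, 0, 0, 0, 0.012],
  [5, 0, 0, 0, 0.012],
])

```text
t: 12.85
position: [0.5681, 0.1125, 0.1232]
orientation: [0.469, 3.106, -0.001]
force: [-1.6, -2.3, 5.1]
width: 0.154
gripper_force: 59.4
```

```bash
python3 -c "from h import *
tq()"
```

```text
t 13.1 yaw 162.84 Tz 0.053475573358883415 0.02006086433403656
```

servo_tool([
  [5, 0, 0, 0, 0.006],
  [5, 0, 0, 0, 0.012],
  [5, 0, 0, 0, 0.012],
])

```text
t: 13.52
position: [0.5681, 0.1125, 0.1232]
orientation: [0.527, 3.097, -0.001]
force: [-1.6, -3.0, 5.0]
width: 0.152
gripper_force: 59.4
```

```bash
python3 -c "from h import *
tq()"
```

```text
t 13.78 yaw 160.69 Tz 0.07542792728374713 0.012072276776775488
```

servo_tool([
  [5, 0, 0, 0, 0.006],
  [5, 0, 0, 0, 0.012],
  [5, 0, 0, 0, 0.012],
])

```text
t: 14.2
position: [0.568, 0.1125, 0.1232]
orientation: [0.585, 3.086, -0.001]
force: [-2.0, -3.4, 5.8]
width: 0.155
gripper_force: 59.4
```

```bash
python3 -c "from h import *
tq()"
```

```text
t 14.45 yaw 158.53 Tz 0.0867456318297552 0.037310884650142886
```

servo_tool([
  [5, 0, 0, 0, 0.006],
  [5, 0, 0, 0, 0.012],
  [5, 0, 0, 0, 0.012],
])

```text
t: 14.88
position: [0.5681, 0.1125, 0.1232]
orientation: [0.643, 3.075, -0.001]
force: [-1.6, -3.9, 4.9]
width: 0.151
gripper_force: 59.4
```

```bash
python3 -c "from h import *
tq()"
```

```text
t 15.12 yaw 156.37 Tz 0.06114811472328108 0.022883324152581035
```

servo_tool([
  [5, 0, 0, 0, 0.006],
  [5, 0, 0, 0, 0.012],
  [5, 0, 0, 0, 0.012],
])

```text
t: 15.55
position: [0.5681, 0.1125, 0.1232]
orientation: [0.701, 3.062, -0.001]
force: [-1.4, -3.0, 5.2]
width: 0.153
gripper_force: 59.4
```

```bash
python3 -c "from h import *
tq()"
```

```text
t 15.8 yaw 154.21 Tz 0.06358890441568185 0.02471394844661052
```

servo_tool([
  [5, 0, 0, 0, 0.006],
  [5, 0, 0, 0, 0.012],
  [5, 0, 0, 0, 0.012],
])

```text
t: 16.23
position: [0.568, 0.1124, 0.1233]
orientation: [0.76, 3.048, -0.001]
force: [-1.7, -3.2, 5.3]
width: 0.155
gripper_force: 59.5
```

```bash
python3 -c "from h import *
tq()"
```

```text
t 16.48 yaw 152.02 Tz -0.12311704639542355 0.023663996144717345
```

servo_tool([
  [5, 0, 0, 0, 0.004],
  [5, 0, 0, 0, 0.008],
  [5, 0, 0, 0, 0.008],
])

```text
t: 16.9
position: [0.5681, 0.1124, 0.1233]
orientation: [0.798, 3.038, -0.001]
force: [-1.9, -3.6, 6.2]
width: 0.156
gripper_force: 59.5
```

```bash
python3 -c "from h import *
tq(10)"
```

```text
t 17.35 yaw 150.59 Tz -0.05681301759456729 0.024394506002181172
```

servo_tool([
  [5, 0, 0, 0, 0.004],
  [5, 0, 0, 0, 0.008],
  [5, 0, 0, 0, 0.008],
])

```text
t: 17.77
position: [0.5681, 0.1124, 0.1233]
orientation: [0.836, 3.028, -0.001]
force: [-1.3, -4.2, 4.8]
width: 0.152
gripper_force: 59.4
```

```bash
python3 -c "from h import *
tq(8);save(snap('wrist'),'w4')"
```

```text
t 18.12 yaw 149.15 Tz -0.04542664525385637 0.02885760882257644
```

View pics/w4.png

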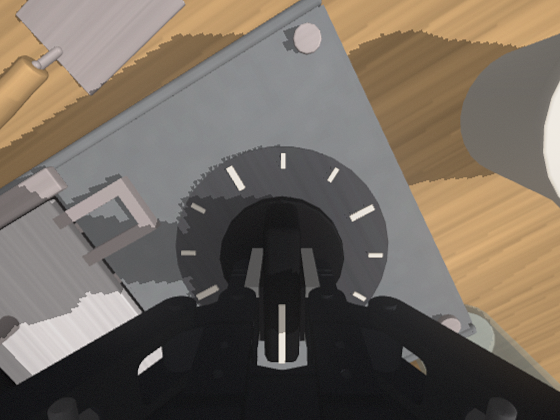

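servo_tool([
  [5, 0, 0, 0, 0.003],
  [5, 0, 0, 0, 0.006],
  [5, 0, 0, 0, 0.006],
])

```text
t: 18.6
position: [0.5681, 0.1124, 0.1233]
orientation: [0.864, 3.02, -0.001]
force: [-1.6, -3.9, 4.8]
width: 0.156
gripper_force: 59.4
```

```bash
python3 -c "from h import *
tq(8)"
```

```text
t 18.95 yaw 148.07 Tz -0.0523829815308795 0.03489534538339475
```

servo_tool([
  [5, 0, 0, 0, 0.003],
  [5, 0, 0, 0, 0.006],
  [5, 0, 0, 0, 0.006],
])

```text
t: 19.38
position: [0.5681, 0.1124, 0.1233]
orientation: [0.892, 3.012, -0.001]
force: [-1.9, -3.7, 5.9]
width: 0.15
gripper_force: 59.4
```

```bash
python3 -c "from h import *
tq(8)"
```

```text
t 19.73 yaw 146.99 Tz -0.029048843386769 0.018772505067915665
```

servo_tool([
  [5, 0, 0, 0, 0.003],
  [5, 0, 0, 0, 0.006],
  [5, 0, 0, 0, 0.006],
])

```text
t: 20.15
position: [0.568, 0.1124, 0.1232]
orientation: [0.921, 3.003, -0.001]
force: [-1.1, -3.7, 5.5]
width: 0.15
gripper_force: 59.4
```

```bash
python3 -c "from h import *
tq(8)"
```

```text
t 20.5 yaw 145.91 Tz -0.040663245789129256 0.03655432080840185
```

servo_tool([
  [5, 0, 0, 0, 0.003],
  [5, 0, 0, 0, 0.006],
  [5, 0, 0, 0, 0.006],
])

```text
t: 20.92
position: [0.5681, 0.1124, 0.1233]
orientation: [0.949, 2.995, -0.001]
force: [-1.8, -3.9, 5.7]
width: 0.155
gripper_force: 59.4
```

```bash
python3 -c "from h import *
tq(8)"
```

```text
t 21.27 yaw 144.83 Tz -0.01262187650804076 0.028912467332045826
```

servo_tool([
  [5, 0, 0, 0, 0.003],
  [5, 0, 0, 0, 0.006],
  [5, 0, 0, 0, 0.006],
])

```text
t: 21.7
position: [0.5681, 0.1124, 0.1233]
orientation: [0.977, 2.985, -0.001]
force: [-1.2, -3.5, 5.1]
width: 0.152
gripper_force: 59.4
```

```bash
python3 -c "from h import *
tq(8)"
```

```text
t 22.05 yaw 143.75 Tz -0.05280802270499224 0.029137056733868908
```

servo_tool([
  [5, 0, 0, 0, 0.003],
  [5, 0, 0, 0, 0.006],
  [5, 0, 0, 0, 0.006],
])

```text
t: 22.48
position: [0.5681, 0.1124, 0.1233]
orientation: [1.005, 2.976, -0.001]
force: [-2.4, -3.2, 5.1]
width: 0.153
gripper_force: 59.4
```

```bash
python3 -c "from h import *
tq(8);print(np.round(sensors.get_state()['tau'],3))"
```

```text
t 22.82 yaw 142.67 Tz -0.047686650724814886 0.036878577052481425
[  1.901 -45.951 -20.256   0.971  -0.731  -0.04 ]
```

servo_tool([
  [5, 0, 0, 0, 0.003],
  [5, 0, 0, 0, 0.006],
  [5, 0, 0, 0, 0.006],
])

```text
t: 23.25
position: [0.568, 0.1124, 0.1232]
orientation: [1.033, 2.967, -0.001]
force: [-1.4, -3.8, 5.1]
width: 0.153
gripper_force: 59.4
```

```bash
python3 -c "from h import *
tq(8)"
```

```text
t 23.6 yaw 141.6 Tz -0.04095596953429213 0.023125924979025794
```

```bash
python3 -c "
from h import *
d=snap('wrist');save(d,'w5')
a=cv2.imread('pics/w4.png')[150:290,20:200];b=cv2.imread('pics/w5.png')[130:330,0:200]
c=np.hstack([cv2.resize(a,(400,400),interpolation=2),cv2.resize(b,(400,400),interpolation=2)])
cv2.imwrite('pics/c5.png',cv2.convertScaleAbs(c,alpha=1.7))
tq(3)"
```

```text
t 23.8 yaw 141.59 Tz -0.03596935190837757 0.020470957012370245
```

View pics/c5.png

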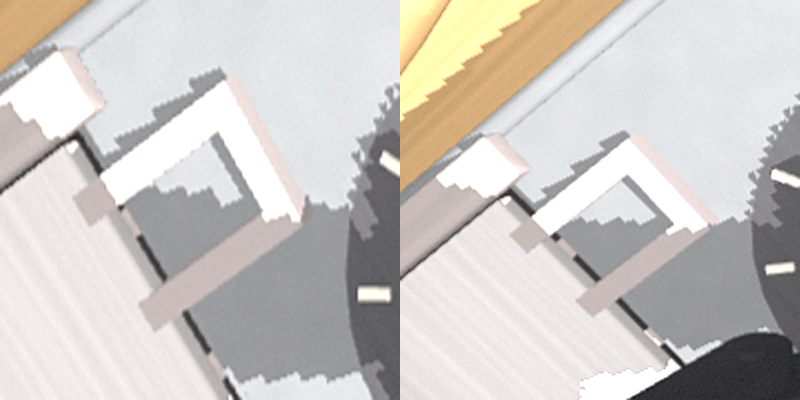

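```bash
python3 -c "
from h import *
for n in ['w3','w4','w5']:
    g=cv2.imread('pics/'+n+'.png').min(2)
    I,J=np.indices(g.shape)
    ys,xs=np.where((g>110)&(I>302)&(I<358)&(abs(J-282)<12))
    print(n,len(xs),np.polyfit(ys-330,xs,1))
print(np.array(sensors.get_state()['torque']))
"
```

```text
w3 386 [  0.012  281.8218]
w4 343 [  0.0142 281.7265]
w5 322 [  0.0044 281.5377]
[-0.523   0.1926 -0.0567]
```

servo_tool([
  [5, 0, 0, 0, 0.003],
  [5, 0, 0, 0, 0.006],
  [5, 0, 0, 0, 0.006],
])

```text
t: 24.22
position: [0.5681, 0.1124, 0.1233]
orientation: [1.061, 2.957, -0.001]
force: [-2.0, -3.5, 5.1]
width: 0.155
gripper_force: 59.5
```

```bash
python3 -c "from h import *
tq(8)"
```

```text
t 24.57 yaw 140.51 Tz -0.04091170208383557 0.02343326321677979
```

servo_tool([
  [5, 0, 0, 0, 0.003],
  [5, 0, 0, 0, 0.006],
  [5, 0, 0, 0, 0.006],
])

```text
t: 25.0
position: [0.568, 0.1124, 0.1232]
orientation: [1.089, 2.947, -0.001]
force: [-1.4, -3.8, 6.0]
width: 0.152
gripper_force: 59.4
```

```bash
python3 -c "from h import *
tq(8)"
```

```text
t 25.35 yaw 139.44 Tz -0.00585665941393548 0.03432057458997187
```

servo_tool([
  [5, 0, 0, 0, 0.003],
  [5, 0, 0, 0, 0.006],
  [5, 0, 0, 0, 0.006],
])

```text
t: 25.78
position: [0.568, 0.1124, 0.1233]
orientation: [1.116, 2.936, -0.001]
force: [-2.5, -2.9, 5.5]
width: 0.153
gripper_force: 59.4
```

```bash
python3 -c "from h import *
tq(8)"
```

```text
t 26.12 yaw 138.37 Tz 0.04230706034670278 0.024356089357675605
```

servo_tool([
  [5, 0, 0, 0, 0.003],
  [5, 0, 0, 0, 0.006],
  [5, 0, 0, 0, 0.006],
])

```text
t: 26.55
position: [0.5681, 0.1124, 0.1233]
orientation: [1.144, 2.926, -0.001]
force: [-2.6, -3.5, 5.1]
width: 0.152
gripper_force: 59.5
```

```bash
python3 -c "from h import *
tq(8)"
```

```text
t 26.9 yaw 137.3 Tz 0.12190218373062356 0.019277001078417042
```

servo_tool([
  [5, 0, 0, 0, 0.003],
  [5, 0, 0, 0, 0.006],
  [5, 0, 0, 0, 0.008],
  [5, 0, 0, 0, 0.008],
  [5, 0, 0, 0, 0.008],
])

```text
t: 27.58
position: [0.568, 0.1124, 0.1232]
orientation: [1.18, 2.911, -0.001]
force: [-2.2, -3.6, 4.8]
width: 0.154
gripper_force: 59.5
```

```bash
python3 -c "from h import *
tq(10)"
```

```text
t 28.02 yaw 135.87 Tz 0.20044032929683167 0.029073585204099233
```

servo_tool([
  [5, 0, 0, 0, 0],
  [5, 0, 0, 0, 0],
  [5, 0, 0, 0, 0],
  [5, 0, 0, 0, 0],
  [5, 0, 0, 0, 0],
  [5, 0, 0, 0, 0],
])

```text
t: 28.82
position: [0.568, 0.1124, 0.1232]
orientation: [1.18, 2.911, -0.001]
force: [-1.8, -2.5, 4.8]
width: 0.154
gripper_force: 59.5
```

servo_tool([
  [20, 0, 0, 0, 0],
  [50, 0, 0, 0, 0],
  [50, 0, 0, 0, 0],
  [50, 0, 0, -0.05, 0],
  [50, 0, 0, -0.25, 0],
  [50, 0, 0, -0.5, 0],
  [50, 0, 0, -0.6, 0],
  [50, 0, 0, -0.6, 0],
])

```text
t: 29.82
position: [0.5688, 0.113, 0.2142]
orientation: [1.182, 2.908, 0.002]
force: [0.3, 0.1, 0.3]
width: 0.583
gripper_force: 0.0
```

servo_tool([
  [50, 0, 0, 0, -0.05],
  [50, 0, 0, 0, -0.1],
  [50, 0, 0, 0, -0.15],
  [50, 0, 0, 0, -0.2],
  [50, 0, 0, 0, -0.236],
  [50, 0, 0, 0, -0.236],
  [50, 0, 0, 0, -0.236],
])

```text
t: 30.7
position: [0.5675, 0.1128, 0.212]
orientation: [-0.051, -3.139, 0.0]
force: [-0.4, 0.5, -0.0]
width: 0.586
gripper_force: 0.0
```

servo_tool([
  [50, 0.02, -0.3, 0, 0],
  [50, 0.02, -0.6, 0, 0],
  [50, 0.02, -0.85, 0, 0],
  [50, 0.02, -0.94, 0, 0],
  [50, 0.02, -0.94, 0, 0],
  [50, 0.02, -0.94, 0, 0],
])

```text
t: 31.45
position: [0.5608, -0.0269, 0.2129]
orientation: [-0.048, -3.141, -0.001]
force: [0.1, -0.6, -0.1]
width: 0.587
gripper_force: 0.0
```

```bash
python3 - <<'E'
from h import *
st(); d=snap('wrist'); save(d,'w6')
for n in ['cover_handle','dial_pointer','dial']:
  for a in landmark_of('wrist',n)[:2]: print(n,np.round(a['at'],1),round(a['confidence'],2),toworld(d,a['at'],Z[n]))
E
```

```text
t 31.45 pos [ 0.5608 -0.0269  0.2129] yaw 178.26 zax [-0.0002  0.0008 -1.    ] F [ 0.0532 -0.6374 -0.1136] T [ 0.0186 -0.0056 -0.0012] w 0.587 gf 0.0 q6 -1.66
cover_handle [278.9 223.1] 0.93 [ 0.5644 -0.0287  0.124 ]
dial_pointer [430.8 245.4] 0.69 [0.5957 0.0862 0.096 ]
dial [463.1 205.6] 0.69 [0.5665 0.1104 0.09  ]
```

View pics/w6.png

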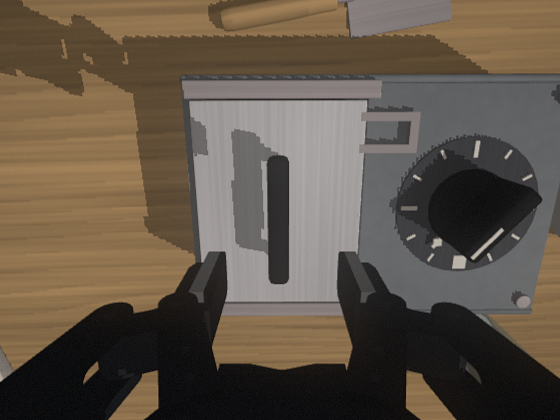

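servo_tool([
  [50, -0.024, -0.012, 0.2, 0],
  [50, -0.024, -0.012, 0.4, 0],
  [50, -0.024, -0.012, 0.53, 0],
  [50, -0.024, -0.012, 0.59, 0],
  [50, -0.024, -0.012, 0.59, 0],
  [50, -0.024, -0.012, 0.59, 0],
])

```text
t: 32.4
position: [0.5651, -0.0298, 0.1254]
orientation: [0.048, 3.14, -0.0]
force: [-0.2, -0.7, -0.1]
width: 0.585
gripper_force: 0.0
```

servo_tool([
  [25, 0, 0, 0, 0],
  [5, 0, 0, 0, 0],
  [5, 0, 0, 0, 0],
  [5, 0, 0, 0, 0],
  [5, 0, 0, 0, 0],
])

```text
t: 33.02
position: [0.5648, -0.0299, 0.1254]
orientation: [0.048, 3.14, -0.0]
force: [-1.1, 0.7, 6.4]
width: 0.146
gripper_force: 59.4
```

Gripped gently; slide.

servo_tool([
  [5, 0, -0.05, 0, 0],
  [5, 0, -0.15, 0, 0],
  [5, 0, -0.25, 0, 0],
  [5, 0, -0.35, 0, 0],
  [5, 0, -0.45, 0, 0],
  [5, 0, -0.53, 0, 0],
  [5, 0, -0.58, 0, 0],
  [5, 0, -0.59, 0, 0],
])

```text
t: 34.02
position: [0.5623, -0.1185, 0.1254]
orientation: [0.049, 3.139, 0.001]
force: [0.2, 2.7, 6.3]
width: 0.15
gripper_force: 59.5
```

servo_tool([
  [5, 0, 0, 0, 0],
  [5, 0, 0, 0, 0],
])

```text
t: 34.28
position: [0.5623, -0.1187, 0.1254]
orientation: [0.048, 3.139, -0.001]
force: [0.1, 1.1, 4.9]
width: 0.15
gripper_force: 59.5
```

servo_tool([
  [20, 0, 0, 0, 0],
  [50, 0, 0, 0, 0],
  [50, 0, 0, 0, 0],
  [50, 0, 0, -0.05, 0],
  [50, 0, 0, -0.25, 0],
  [50, 0, 0, -0.5, 0],
  [50, 0, 0, -0.7, 0],
  [50, 0, 0, -0.7, 0],
])

```text
t: 35.28
position: [0.5635, -0.1189, 0.2329]
orientation: [0.048, 3.135, -0.003]
force: [0.3, -0.2, -0.2]
width: 0.59
gripper_force: 0.0
```

```bash
python3 - <<'E'
from h import *
st(); d=snap('wrist'); save(d,'w7')
for a in landmark_of('wrist','cover_handle')[:2]: print(np.round(a['at'],1),round(a['confidence'],2),toworld(d,a['at'],.124))
E
```

```text
t 35.27 pos [ 0.5635 -0.1189  0.2329] yaw 178.25 zax [ 0.0066 -0.0019 -1.    ] F [ 0.3015 -0.2209 -0.1711] T [0.0005 0.009  0.0046] w 0.59 gf 0.0 q6 -1.82
[282.4 208.8] 0.56 [ 0.5641 -0.1185  0.124 ]
```

View pics/w7.png

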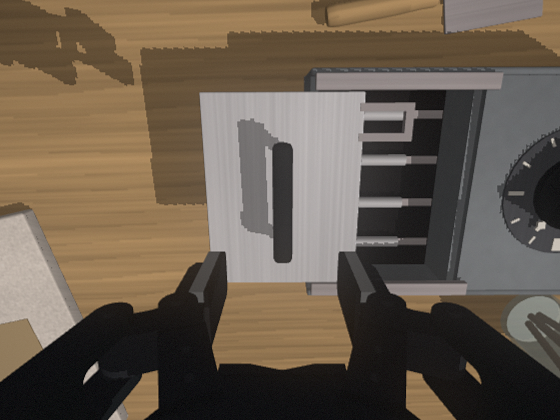

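The picture shows the cover open, with its handle at (282, 205) and the blades visible. The gripper is clear of everything.

```bash
python3 -c "from h import *
print(job.close_job())"
```

```text
the job is handed in; nothing more can be done
None
```

The blade store is open and the job is handed in: the dial went left to 10, then right to its stop just past 1, where I held it at about 0.24 Nm above free turning; the pin sank, I slid the cover about 89 mm and let go, and nothing touched the tub, jar or scraper.

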